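# Turn the wash tray to its refill tab

### The arm

A 6-joint arm with a two-finger parallel gripper is mounted at the origin on the work surface. World frame = base frame: x ahead of the robot, y to its left, z up, the work surface at z = 0. Lengths are in m, angles in rad, forces in N, time in s.
With the tool pointing down it reaches from about 0.275 to 0.725 m from the base axis. Payload 15.9 kg.
Tool frame: the origin (TCP) lies at the very end of the fingers, on their centre line; the grasp point (between the pads) lies tcp_to_grasp behind it (tcp_to_grasp is the distance from the TCP to the grasp point, in m); x points along the fingers, y is the direction in which the jaws open and shut, and the axes are right-handed (so a half turn about x gives the same grasp; the last joint's range is limited). The gripper opens to 85 mm and grips with 20 to 120 N. Pads are 22 mm wide; open, the fingers measure 114 mm over their backs; the gripper's body (76 mm by 85 mm) begins 54 mm behind the grasp point. The pads swing forward as they close: fully open they stand 13 mm farther back than shut.
Start: joints at [1.28, 0.213, -0.034, 1.323, 0, 1.571], TCP at [0.143, 0.479, 0.231] pointing down, gripper open.
Joint ranges: [-2.98, 2.98], [-0.74, 1.72], [-1.14, 1.35], [-2.1, 2.04], [-1.57, 1.44], [-3.14, 3.14]. Speed limits (rad/s): [1.89, 1.89, 2.39, 2.57, 3.14, 3.14].

### API

Orientations are given as a 3x3 rotation matrix whose columns are the frame's x, y, z axes.
In Python, from cell import * gives the robot as it stands.
- The arm moves only by the tool jog_arm, never from a script. Its arguments are lists of equal length, an entry for each row: "xyz": the shift along the tool's x, y, z in mm, a list of three; "angular": the turn, a rotation vector about the tool's x, y, z in degrees, a list of three; "gripper": the opening in per cent of the stroke, from 0 (shut) to 100 (fully open). A call has 1 to 20 rows; each row shifts and turns the commanded pose from where the row before left it, along the tool's axes as they then stand; what a row does not reach is not made up. A row lasts 1/12 s, in which the tool goes at most 41.7 mm and 7.16 degrees, less where a joint would pass 70% of its speed; a pose out of reach is approached as far as the arm can. A call is refused whole if a number of a shift passes 41.7 or a number of a turn 7.16, either way. A call with a gripper value outside its range is refused whole. The fingers move at their own pace and stop on an object; the grip force is fixed at half the most. Time passes only in rows, so rows that do not move let the fingers close. It gives the time, the measured TCP pose, the force and the opening at its end, in the units of the state.
- state(): the state, without advancing time (a new reading comes with each control period).
- snapshot(name): name is "scene" or "top" or "wrist"; returns (picture, depth): 420x560x3 uint8, red, green, blue; 420x560 float32, m along the optical axis (not along the pixel's ray), 0 where there is no reading.
- calibration(name): a dict with "vfov" (degrees; the focal length in pixels is half the picture's height over the tangent of half this angle, whatever the lens; pixels are square), "cx", "cy" (the principal point, pixels), "R" (3x3) and "t" (3): a world point X has camera coordinates R X + t; the wrist camera has in their place "T_tool_cam" (4x4, takes a point from camera to tool coordinates, whose origin is the TCP and whose axes are the tool frame's). Camera axes: x right, y down, z forward; pixel columns grow to the right and rows downward; lengths in m; the calibration is good to about 2 mm. A picture is of the moment at which its call begins: read the wrist's pose just before it. calibration takes no time and is no camera call.
- close_job(): hands the job in, once; it reports no verdict.
The state is a dict: "clock": time; "joint_pos": joint angles; "dq": joint speeds; "joint_efforts": joint torques, N m; "eef_pos": TCP position; "tool_rot": TCP orientation; "force": force on the tool from outside, world axes, zero at the start; "moment": the same for the moment, N m; "gripper_width": finger opening in m.
Only numpy, scipy, OpenCV 4.12 (cv2) and the standard library are available. Lean on these libraries where they do the work, as an engineer would, in place of code of your own. Each camera call takes 0.05 s, during which the arm holds its last target.

### The job

The orange dispenser bottle on the turntable tray is empty. Push on the tray's blue paddle spokes with a fingertip, gently, and turn the tray until the orange bottle stands in line with the yellow refill tab on the base, and leave it at rest there. Do not grip or lift anything, do not touch the things standing on the tray, and leave everything else on the table where it is.

Things in the scene. Friction and masses are not known exactly. Their poses are not given: they have to be found in the camera images.
- base: fixed black foot of the turntable, a disc 190 mm across and 10 mm high; origin at the centre of its underside, on the tray's turning axis. Its x axis points from the axis along the yellow refill tab, a flat strip 36 mm wide and 5 mm high that lies on the table and reaches 220 mm from the axis, below the spokes; z up
- tab (a point): point on top of the yellow refill tab, on its centre line, 200 mm from the turning axis
- tray (a joint): angle of the round grey tray (242 mm across, floor 20 mm above the table, rim top at 30 mm) about the upright axis of the base, in rad, 0 at the start and growing anticlockwise seen from above. It turns freely either way for almost a full turn (stops at 6.2 rad either way), needs about 1 N at a spoke, and stops almost at once when the push ends
- tray_hub (a point): centre of the tray's floor, on the turning axis, 20 mm above the table
- spokes: the four blue upright paddles that stick out from the tray's rim, 90 degrees apart, fixed to the tray: each a plate 10 mm thick, standing from 16 to 66 mm above the table and reaching from 118 to 174 mm from the axis. Origin on the turning axis, 12 mm above the table; the paddles lie at 45, 135, 225 and 315 degrees from its x axis
- bottle: loose orange bottle with a white push dispenser, 44 mm across, 115 mm high, 40 g, standing on the tray 68 mm from the axis, midway between two spokes; origin at the centre of its underside, z up. Not to be touched
- saucer: loose white ceramic saucer, 84 mm across, 12 mm high, on the tray about 68 mm from the axis; origin at the centre of its underside. Not to be touched
- hairbrush: loose wooden hairbrush, 130 mm long, 36 mm wide, 26 mm high with its bristles up, lying on the tray about 68 mm from the axis; origin at the middle of its underside, x along it from handle to head. Not to be touched
- compact: loose round steel compact mirror, 66 mm across, 13 mm high, lying on the tray about 68 mm from the axis; origin at the centre of its underside. Not to be touched
- tumbler: loose steel tumbler, 72 mm across, 95 mm high, on the table at the left; origin at the centre of its underside; leave it alone
- can: loose green can, 48 mm across, 140 mm high, on the table at the left; origin at the centre of its underside; leave it alone
- soapbox: loose green soap box, 100 x 65 x 35 mm, on the table at the right; origin at the centre of its underside; leave it alone
- torch: loose pocket torch, about 115 mm long and 38 mm high, lying on the table at the right; origin at its underside near the middle, x along it; leave it alone

How it is judged:
On the way:
1. a finger pushes on a blue spoke (contact force between the fingers and spokes above 0.2 N), for 0.02 s.
At the end, for the whole second after the job is handed in: the orange bottle stands upright on the tray in line with the yellow tab: its centre within 14 mm of the tab's centre line (about 12 degrees about the axis), on the tab's side of the axis; the tray is at rest and all four things still lie on it (x of bottle in the frame of base between 0.045 and 0.095 m and y of bottle in the frame of base between -0.014 and 0.014 m and angle between bottle's own z axis and vertical below 0.1 rad and velocity of joint tray between -0.05 and 0.05 rad/s and horizontal distance between each of bottle, saucer, hairbrush, compact and tray_hub below 0.085 m and height (world z) of bottle between 0.014 and 0.026 m and height (world z) of saucer between 0.014 and 0.026 m and height (world z) of hairbrush between 0.014 and 0.026 m and height (world z) of compact between 0.014 and 0.026 m); the robot touches nothing.
It fails at once if a thing on the tray is touched by the robot (contact force between any of the fingers, the arm and bottle above 0.3 N or contact force between any of the fingers, the arm and saucer above 0.3 N or contact force between any of the fingers, the arm and hairbrush above 0.3 N or contact force between any of the fingers, the arm and compact above 0.3 N).
It fails at once if a thing on the tray is lifted or knocked over (height (world z) of any of bottle, saucer, hairbrush, compact above 0.032 m or angle between any of bottle, saucer, hairbrush, compact's own z axis and vertical above 0.35 rad).
It fails at once if a spoke is gripped or forced (over 18 N) instead of gently pushed (contact force between the fingers and spokes above 18 N).
It fails at once if the tray is spun (faster than 2.5 rad/s) (velocity of joint tray above 2.5 rad/s or velocity of joint tray below -2.5 rad/s).
It fails at once if a bystander on the table is moved by more than 15 mm (distance of any of tumbler, can, soapbox, torch from where it was at the start of the episode above 0.015 m).
It also fails if it takes over 51 s, if anything falls off the work surface, if the arm or the gripper's body presses on something with over 40 N, if the wrist force passes 120 N, or if a joint passes its speed limit or range.

## Working session

There is one attempt and no reset: what is moved stays moved. The work goes in short steps, Python scripts to look and compute and a tool call to move; the robot and the scene stay as the last step left them, time stands still between calls to the robot, and variables do not carry over. Pictures are saved under pics/ and viewed, and the job is handed in when it is done.

Besides the shell and the picture viewer there is one more tool, called after "Request:" as name(argument=value, ...) on one line, values as JSON. jog_arm: Moves the arm, as the interface text tells. Its arguments: {"type":"object","properties":{"xyz":{"type":"array","items":{"type":"array","items":{"type":"number"}}},"angular":{"type":"array","items":{"type":"array","items":{"type":"number"}}},"gripper":{"type":"array","items":{"type":"number"}}},"required":["xyz","angular","gripper"]}

```bash
mkdir -p pics
python3 - <<'E'
from cell import *
import cv2,numpy as np
s=state();print(s['clock'],s['eef_pos'],s['tool_rot'],s['gripper_width'])
for n in("scene","top"):
    p,d=snapshot(n);cv2.imwrite(f"pics/{n}0.png",p[:,:,::-1]);np.save(f"{n}0.npy",d);print(calibration(n))
E
```

```text
0.0 [0.14324516 0.47868717 0.23083866] [[-3.17427437e-04  2.86686695e-01  9.58024341e-01]
 [-1.02977659e-03  9.58023788e-01 -2.86686871e-01]
 [-9.99999419e-01 -1.07755332e-03 -8.87978909e-06]] 0.08543241489109298
{'vfov': 48.567602049064156, 'cx': 281.0956119040091, 'cy': 218.1937749599169, 'R': array([[-0.40138626,  0.91590742,  0.0016312 ],
       [ 0.75600519,  0.33231523, -0.56393504],
       [-0.51705436, -0.22512258, -0.82581754]]), 't': array([ 0.28043019, -0.37040859,  1.75526521])}
{'vfov': 57.35778984179957, 'cx': 281.8876004057433, 'cy': 215.7304538363411, 'R': array([[ 0.01088706, -0.99991174,  0.00761426],
       [-0.99163659, -0.01177566, -0.12852318],
       [ 0.1286015 , -0.00615134, -0.99167727]]), 't': array([-0.04885851,  0.56285801,  1.0400148 ])}
```

View pics/top0.png

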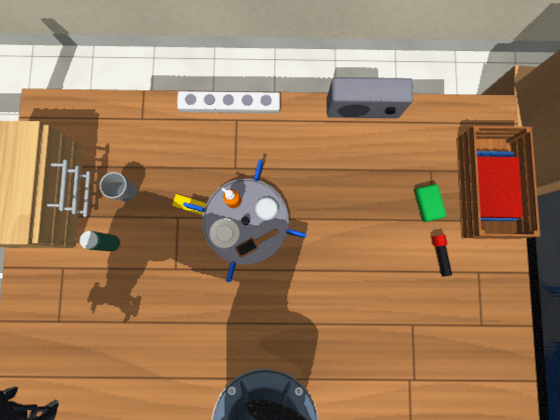

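View pics/scene0.png

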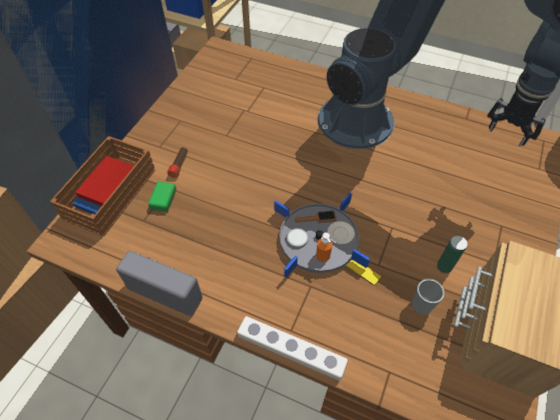

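```bash
cat > h.py <<'E'
import numpy as np,cv2
def ray(c,u,v,z):
    f=210/np.tan(np.radians(c['vfov']/2))
    d=np.array([(u-c['cx'])/f,(v-c['cy'])/f,1.]);R=np.array(c['R']);t=np.array(c['t'])
    o=-R.T@t;w=R.T@d
    return o+w*(z-o[2])/w[2]
def proj(c,X):
    f=210/np.tan(np.radians(c['vfov']/2))
    p=np.array(c['R'])@np.array(X)+np.array(c['t']);return c['cx']+f*p[0]/p[2],c['cy']+f*p[1]/p[2]
E
python3 - <<'E'
import cv2
i=cv2.imread('pics/top0.png')[145:295,150:320]
cv2.imwrite('pics/top0c.png',cv2.resize(i,None,fx=4,fy=4,interpolation=cv2.INTER_CUBIC))
i=cv2.imread('pics/scene0.png')[180:300,260:400]
cv2.imwrite('pics/scene0c.png',cv2.resize(i,None,fx=5,fy=5,interpolation=cv2.INTER_CUBIC))
E
```

```text
(no output)
```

View pics/top0c.png

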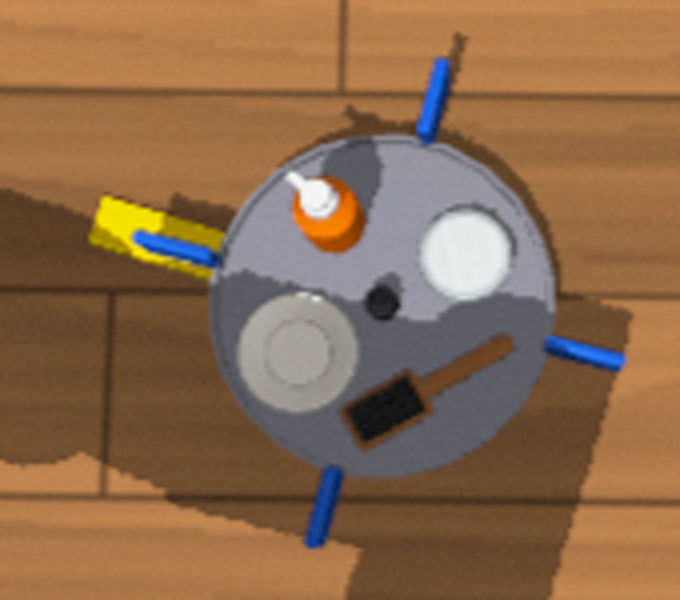

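View pics/scene0c.png

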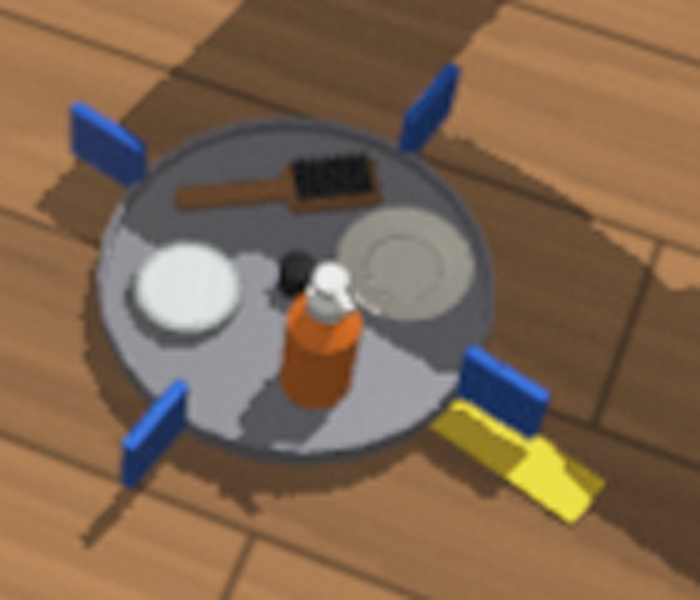

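```bash
cat > m.py <<'E'
from cell import *
from h import *
c=calibration('top');q=lambda u,v,z:ray(c,150+u/4,145+v/4,z)[:2]
sp=np.array([[q(441,62,.066),q(427,137,.066)],[q(138,238,.066),q(215,257,.066)],[q(316,543,.066),q(334,470,.066)],[q(622,358,.066),q(550,343,.066)]])
C=sp[:,0].mean(0);print('C spokes',C, 'rim',q(383,305,.03))
for k in sp:print(k.round(3),np.linalg.norm(k-C,axis=1),np.degrees(np.arctan2(*(k[0]-C)[::-1])),np.degrees(np.arctan2(*(k[1]-C)[::-1])))
e=(q(105,195,.005)+q(90,242,.005))/2;f=(q(222,225,.005)+q(210,278,.005))/2
print('tab',e,f,np.linalg.norm(e-C),[np.degrees(np.arctan2(*v[::-1])) for v in(e-C,f-C,e-f)])
b=q(336,220,.03);print('bottle approx',b-C,np.degrees(np.arctan2(*(b-C)[::-1])))
for n,u,v in(('tumbler',113,186),('can',90,240)):print(n,ray(c,u,v,.1)[:2])
E
python3 m.py
```

```text
C spokes [0.54824505 0.05838797] rim [0.5473534 0.0590229]
[[0.714 0.02 ]
 [0.66  0.028]] [0.16976807 0.11597758] -13.23989017315633 -15.089846930624415
[[0.587 0.224]
 [0.575 0.171]] [0.1702487  0.11581368] 76.72902728167132 76.71966204492665
[[0.383 0.097]
 [0.432 0.086]] [0.16950966 0.11994478] 166.9072859047157 166.63602969167783
[[ 0.509 -0.107]
 [ 0.519 -0.058]] [0.16981362 0.12003701] -103.35842944379141 -104.27614955275773
tab [0.61083598 0.26924259] [0.58772566 0.18268358] 0.2199483928896159 [np.float64(73.46679465897667), np.float64(72.37833721278655), np.float64(75.05133879775813)]
bottle approx [0.05930817 0.03529616] 30.75820823430566
tumbler [0.62940975 0.40719149]
can [0.48543454 0.45728543]
```

Request:
jog_arm(xyz=[[0, -8, 11], [0, -16, 22], [0, -16, 22], [0, -16, 22], [0, -16, 22], [0, -16, 22], [0, -16, 22], [0, -16, 22], [0, -16, 22], [0, -16, 22], [0, -16, 22], [0, -16, 22], [0, -16, 22], [0, -16, 22], [0, -16, 22], [0, -16, 22], [0, -8, 15], [0, 0, 0], [0, 0, 0], [0, 0, 0]], angular=[[0, 0, 0], [0, 0, 0], [0, 0, 0], [0, 0, 0], [0, 0, 0], [0, 0, 0], [0, 0, 0], [0, 0, 0], [0, 0, 0], [0, 0, 0], [0, 0, 0], [0, 0, 0], [0, 0, 0], [0, 0, 0], [0, 0, 0], [0, 0, 0], [-3, 0, 0], [0, 0, 0], [0, 0, 0], [0, 0, 0]], gripper=[0, 0, 0, 0, 0, 0, 0, 0, 0, 0, 0, 0, 0, 0, 0, 0, 0, 0, 0, 0])

```text
clock: 1.77
eef_pos: [0.4105, 0.1315, 0.2312]
tool_rot: [[-0.001, 0.237, 0.971], [0.0, 0.971, -0.237], [-1.0, -0.0, -0.0]]
force: [-0.0, 0.7, -0.3]
gripper_width: 0.0004
```

Run:
```python
from cell import *
import cv2
s=state();print(s['clock'],s['eef_pos'],s['tool_rot'],s['joint_pos'],s['gripper_width'],s['force'],tcp_to_grasp if 'tcp_to_grasp' in globals() else '')
for n in("wrist","scene"):
    p,d=snapshot(n);cv2.imwrite(f"pics/{n}1.png",p[:,:,::-1])
```

```text
1.7667 [0.41047373 0.13154681 0.23118086] [[-5.06542243e-04  2.37300644e-01  9.71436127e-01]
 [ 1.48755137e-06  9.71436251e-01 -2.37300673e-01]
 [-9.99999872e-01 -1.18757754e-04 -4.92426495e-04]] [ 3.10020107e-01  7.18125060e-02 -2.00295077e-01  1.29917068e+00
  1.55951422e-04  5.49606277e-01] 0.0003595738389460305 [-0.04994548  0.734552   -0.32328575] 0.0187
```

View pics/wrist1.png

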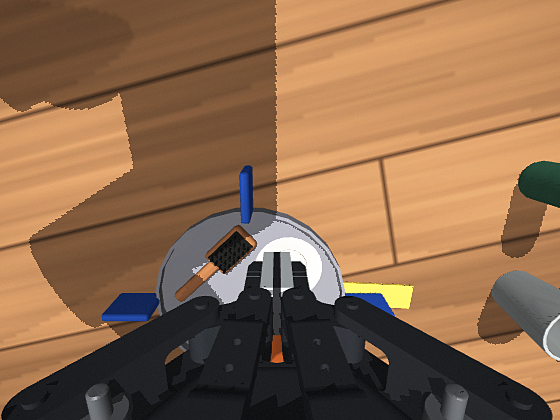

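View pics/scene1.png

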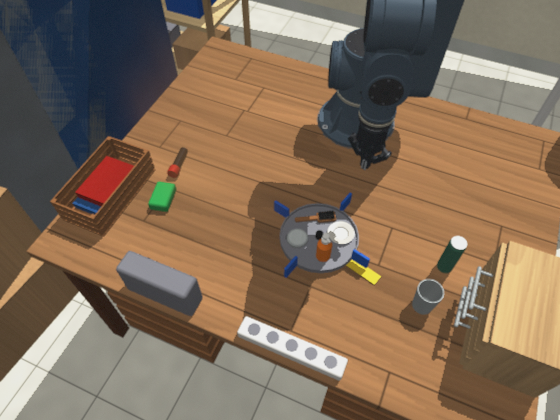

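Request:
jog_arm(xyz=[[10, 0, 0], [20, 0, 0], [20, 0, 0], [20, 0, 0], [20, 0, 0], [20, 0, 0], [20, 0, 0], [20, 0, 0], [20, 0, 0], [10, 0, 0], [6, 0, 0], [3, 0, 0], [0, 0, 0]], angular=[[0, 0, 0], [0, 0, 0], [0, 0, 0], [0, 0, 0], [0, 0, 0], [0, 0, 0], [0, 0, 0], [0, 0, 0], [0, 0, 0], [0, 0, 0], [0, 0, 0], [0, 0, 0], [0, 0, 0]], gripper=[0, 0, 0, 0, 0, 0, 0, 0, 0, 0, 0, 0, 0])

```text
clock: 2.95
eef_pos: [0.4108, 0.132, 0.0423]
tool_rot: [[-0.0, 0.236, 0.972], [-0.0, 0.972, -0.236], [-1.0, -0.0, -0.0]]
force: [0.3, -0.0, 0.2]
gripper_width: 0.0002
```

Run:
```python
from cell import *
import cv2
s=state();print(s['clock'],s['eef_pos'],s['force'])
p,d=snapshot("wrist");cv2.imwrite("pics/wrist2.png",p[:,:,::-1])
p,d=snapshot("scene");cv2.imwrite("pics/scene2.png",cv2.resize(p[120:300,260:470,::-1],None,fx=3,fy=3))
```

```text
2.95 [0.41079058 0.13197725 0.04229381] [ 0.29957505 -0.00407833  0.16922975]
```

View pics/wrist2.png

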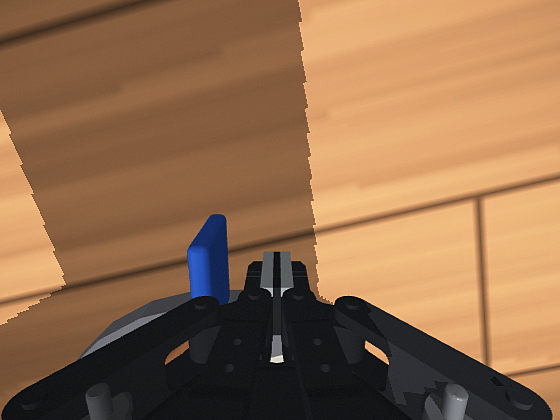

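View pics/scene2.png

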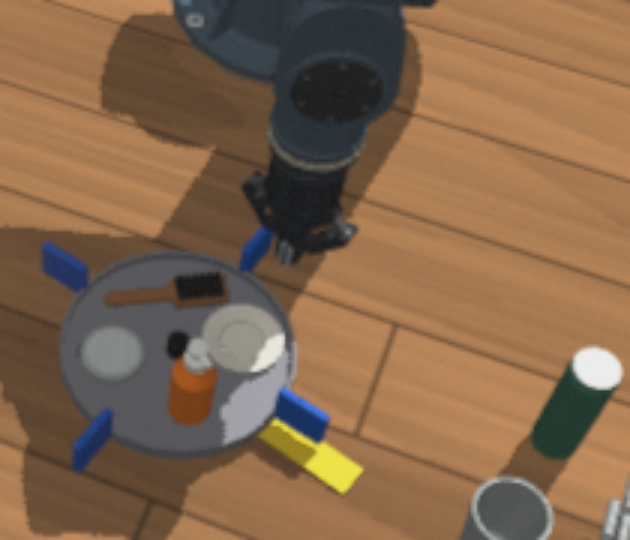

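Request:
jog_arm(xyz=[[0, -3, 0], [0, -3, 0], [0, -2, 0], [0, -2, 0], [0, -2, 0], [0, -2, 0], [0, -2, 0], [0, -2, 0], [0, -2, 0], [0, -2, 0]], angular=[[0, 0, 0], [0, 0, 0], [0, 0, 0], [0, 0, 0], [0, 0, 0], [0, 0, 0], [0, 0, 0], [0, 0, 0], [0, 0, 0], [0, 0, 0]], gripper=[0, 0, 0, 0, 0, 0, 0, 0, 0, 0])

```text
clock: 3.88
eef_pos: [0.4057, 0.1102, 0.0423]
tool_rot: [[-0.0, 0.236, 0.972], [0.0, 0.972, -0.236], [-1.0, 0.0, -0.0]]
force: [-1.0, 0.7, 0.1]
gripper_width: -0.0002
```

Run:
```python
from cell import *
import cv2
s=state();print(s['clock'],s['eef_pos'],s['force'])
p,d=snapshot("wrist");cv2.imwrite("pics/wrist3.png",p[:,:,::-1])
```

```text
3.8833 [0.40574982 0.11015393 0.04231158] [-0.96105761  0.66762331  0.07263892]
```

View pics/wrist3.png

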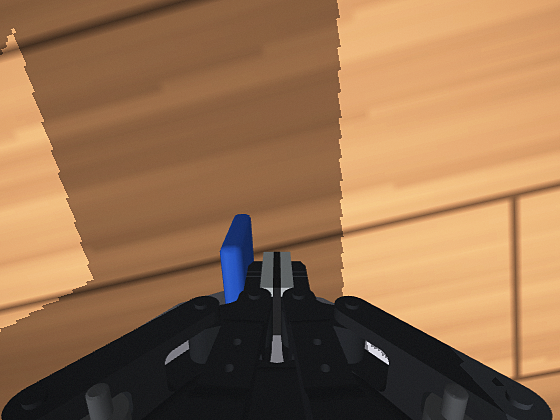

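Request:
jog_arm(xyz=[[0, -2.6, -0.3], [0, -4, -0.45], [0, -5.2, -0.6], [0, -5.2, -0.6], [0, -5.2, -0.6], [0, -5.2, -0.6], [0, -5.2, -0.6], [0, -5.2, -0.6], [0, -5.2, -0.6], [0, -5.2, -0.6], [0, -5.2, -0.6], [0, -5.2, -0.6], [0, -5.2, -0.6], [0, -5.2, -0.6], [0, -5.2, -0.6], [0, -5.2, -0.6], [0, -5.2, -0.6], [0, -4, -0.45], [0, -2.6, -0.3], [0, 0, 0]], angular=[[-1, 0, 0], [-1.5, 0, 0], [-2, 0, 0], [-2, 0, 0], [-2, 0, 0], [-2, 0, 0], [-2, 0, 0], [-2, 0, 0], [-2, 0, 0], [-2, 0, 0], [-2, 0, 0], [-2, 0, 0], [-2, 0, 0], [-2, 0, 0], [-2, 0, 0], [-2, 0, 0], [-2, 0, 0], [-1.5, 0, 0], [-1, 0, 0], [0, 0, 0]], gripper=[0, 0, 0, 0, 0, 0, 0, 0, 0, 0, 0, 0, 0, 0, 0, 0, 0, 0, 0, 0])

```text
clock: 5.6
eef_pos: [0.4001, 0.0197, 0.0423]
tool_rot: [[0.0, -0.365, 0.931], [-0.0, 0.931, 0.365], [-1.0, -0.0, -0.0]]
force: [0.5, 0.6, -0.8]
gripper_width: -0.0
```

Run:
```python
from cell import *
import cv2
s=state();print(s['clock'],s['eef_pos'],s['force'],s['joint_pos'])
p,d=snapshot("top");cv2.imwrite("pics/top4.png",cv2.resize(p[145:295,150:320,::-1],None,fx=4,fy=4,interpolation=cv2.INTER_CUBIC))
p,d=snapshot("scene");cv2.imwrite("pics/scene4.png",cv2.resize(p[120:300,260:470,::-1],None,fx=3,fy=3))
```

```text
5.6 [0.40005305 0.01968354 0.04230475] [ 0.54934046  0.63268792 -0.76756887] [ 4.93131104e-02  1.49667341e-01 -6.21704519e-01  7.99385218e-01
 -1.90926820e-04 -3.23923385e-01]
```

View pics/top4.png

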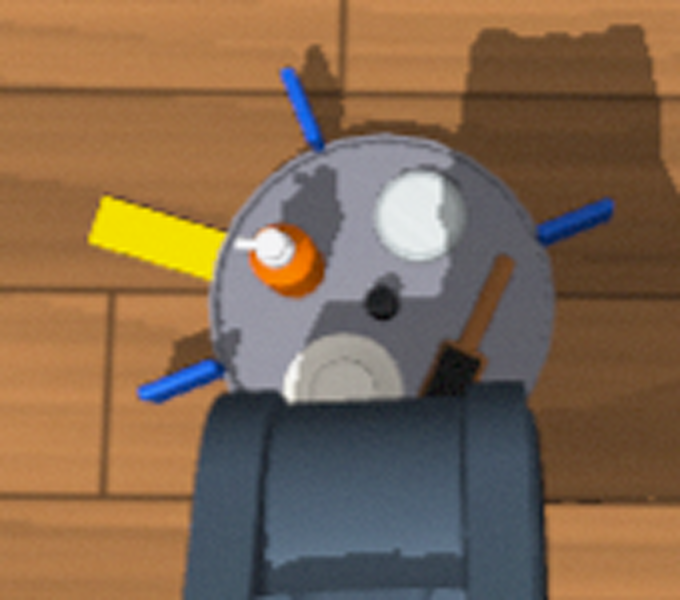

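View pics/scene4.png

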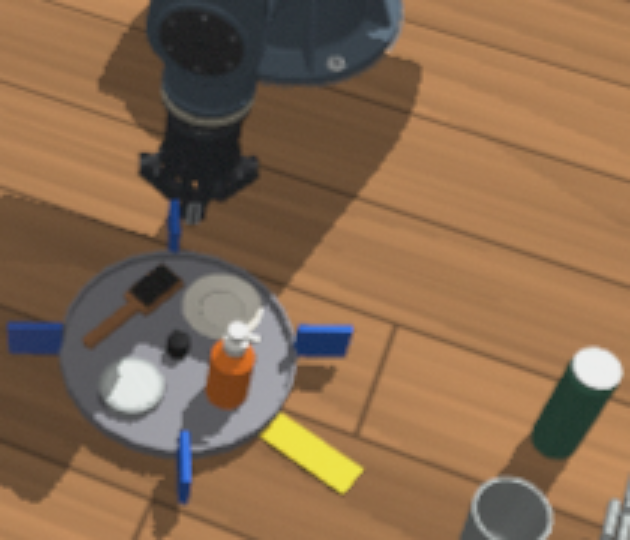

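Run:
```python
from cell import *
from h import *
c=calibration('top');q=lambda u,v,z:ray(c,150+u/4,145+v/4,z)[:2]
C=np.array([.548,.0587]);a=lambda v:np.degrees(np.arctan2(v[1],v[0]))
for o,i in(((289,70),(318,148)),((143,390),(220,367)),((610,205),(543,236))):
  o=q(*o,.066);i=q(*i,.066);print(a(o-C),a(o-i))
e=(q(105,195,.005)+q(90,242,.005))/2;f=(q(226,232,.005)+q(211,280,.005))/2
print('tab',a(e-C),a(f-C),a(e-f))
for n,z in((( 293,270),.025),((272,246),.12)):
  b=q(*n,z)-C;print('b',b,np.linalg.norm(b),a(b))
```

```text
22.625426095394566 21.525772072468005
112.21321575908146 107.44991202634571
-67.14651075242786 -64.23542744410425
tab 73.38238144551632 73.37076927338131 73.39840185820762
b [0.024128   0.06505685] 0.06938698878553722 69.65140746938754
b [0.02668707 0.06506417] 0.07032457822423242 67.6982627621247
```

Request:
jog_arm(xyz=[[0, -2.6, -0.3], [0, -2.6, -0.3], [0, -2.6, -0.3], [0, -2.6, -0.3], [0, -2.6, -0.3], [0, -2.6, -0.3], [0, 0, 0], [0, 0, 0]], angular=[[-1, 0, 0], [-1, 0, 0], [-1, 0, 0], [-1, 0, 0], [-1, 0, 0], [-1, 0, 0], [0, 0, 0], [0, 0, 0]], gripper=[0, 0, 0, 0, 0, 0, 0, 0])

```text
clock: 6.37
eef_pos: [0.4047, 0.0049, 0.0423]
tool_rot: [[-0.0, -0.459, 0.888], [-0.0, 0.888, 0.459], [-1.0, -0.0, -0.0]]
force: [0.1, 0.1, -0.4]
gripper_width: -0.0
```

Request:
jog_arm(xyz=[[0, 2, 0], [0, 4, 0], [0, 6, 0], [0, 6, 0], [0, 6, 0], [0, 6, 0], [-10, 0, 0], [-20, 0, 0], [-20, 0, 0], [-20, 0, 0], [-20, 0, 0], [-20, 0, 0], [-20, 0, 0], [-20, 0, 0], [-20, 0, -10], [-10, 0, -20], [0, 0, -20], [0, 0, -10], [0, 0, 0], [0, 0, 0]], angular=[[0, 0, 0], [0, 0, 0], [0, 0, 0], [0, 0, 0], [0, 0, 0], [0, 0, 0], [0, 0, 0], [0, 0, 0], [0, 0, 0], [0, 0, 0], [0, 0, 0], [0, 0, 0], [0, 0, 0], [0, 0, 0], [0, 0, 0], [0, 0, 0], [0, 0, 0], [0, 0, 0], [0, 0, 0], [0, 0, 0]], gripper=[0, 0, 0, 0, 0, 0, 0, 0, 0, 0, 0, 0, 0, 0, 0, 0, 0, 0, 0, 0])

```text
clock: 8.03
eef_pos: [0.3376, 0.0044, 0.2222]
tool_rot: [[0.0, -0.459, 0.889], [0.0, 0.889, 0.459], [-1.0, -0.0, 0.0]]
force: [-0.3, 0.4, 0.1]
gripper_width: -0.0004
```

Run:
```python
from cell import *
import cv2
s=state();print(s['clock'],s['eef_pos'],s['force'])
p,d=snapshot("top");cv2.imwrite("pics/top5.png",cv2.resize(p[145:295,150:320,::-1],None,fx=4,fy=4,interpolation=cv2.INTER_CUBIC))
p,d=snapshot("scene");cv2.imwrite("pics/scene5.png",p[:,:,::-1])
```

```text
8.0333 [0.3376495  0.00437335 0.22220775] [-0.26222595  0.42631755  0.07446104]
```

View pics/top5.png

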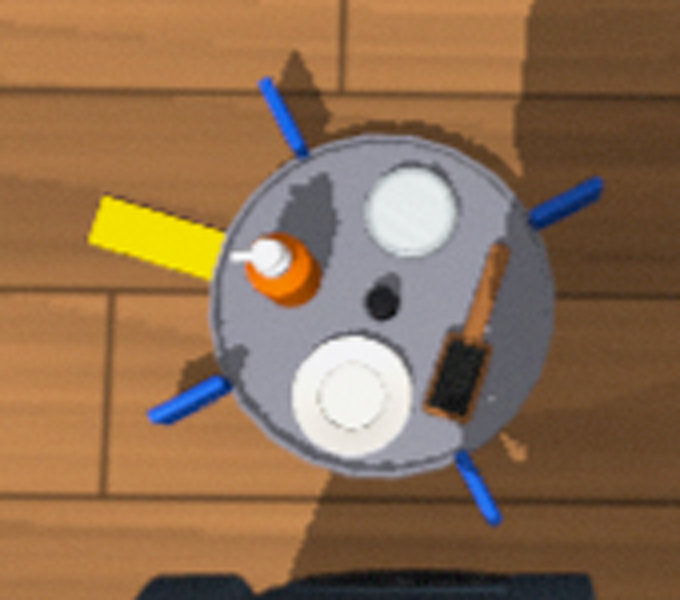

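View pics/scene5.png

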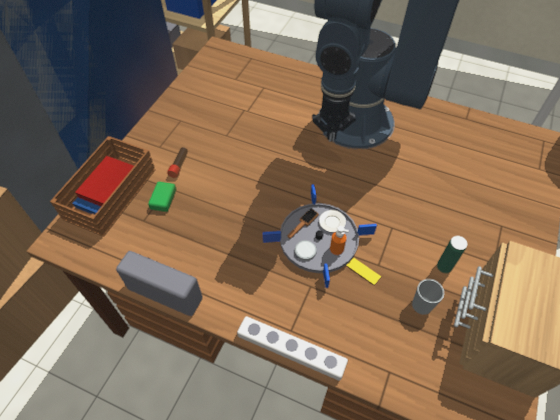

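Run:
```python
from cell import *
from h import *
c=calibration('top');q=lambda u,v,z:ray(c,150+u/4,145+v/4,z)[:2]
a=lambda v:np.degrees(np.arctan2(v[1],v[0]))
S=[((266,82),(303,154)),((153,415),(224,385)),((495,520),(461,456)),((599,185),(532,220))]
C=np.mean([q(*o,.066) for o,i in S],0);print(C)
for o,i in S:print(a(q(*o,.066)-C))
print(a((q(105,195,.005)+q(90,242,.005))/2-C))
C2=[.548,.0587]
for n,z in(((290,280),.025),((270,257),.12)):
  b=q(*n,z)-C2;print(b,a(b))
```

```text
[0.54805885 0.05906111]
28.520222215736734
118.44696720615903
-151.29328463399332
-61.89229420940756
73.37013712090138
[0.01695858 0.06696011] 75.78787984293002
[0.01947721 0.06612396] 73.58734506292973
```

```bash
python3 -c "
from cell import *
print(close_job())"
```

```text
the job is handed in; nothing more can be done
None
```

I turned the tray about 42° anticlockwise, so the orange bottle now stands in line with the yellow tab. I then handed the job in at about 8 s of the 51 s allowed; no verdict was reported.

- **How:** with the gripper shut, I pushed the side of the fingertip slowly against one blue spoke. After looking, I nudged it the last 6°, then backed off and raised the arm clear.
- **Alignment:** from the last top picture, the spokes put the bottle at about 73.4° and the tab is at 73.4°. Measuring the bottle directly gave 73.6° and 75.8°. They disagree by about 2°, well inside the 12° allowed.
- **Other things:** all four things were still on the tray with the bottle upright, and the tumbler, can, soap box and torch looked unmoved. I judged this by eye from the last pictures and did not measure it.
- **Forces:** wrist readings at the end of each move stayed near 1 N, but I did not record the contact force on the spoke during the push.
- **Tray at rest:** I did not take a second picture to confirm this. The push had ended more than 1.5 s before the last picture, and the tray angle was as expected.

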